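# Seat boards in the tester and start it with the key

## Task

Load every repaired blue circuit board into a nest of its own in the board tester and press each one down until it sits level and fully home. Then take the red key from its wooden stand, insert it all the way into the key switch, turn it clockwise to the stop to start the test, and put the key back fully down in its stand. Leave the multimeter, phone, flux jar and screwdriver where they are, and at the end have all boards home and the switch still on.

Things in the scene. Friction and masses are not known exactly. Their poses are not given: they have to be found in the camera images.
- tester: board tester, fixed: black base 105 x 264 x 16 mm with an aluminium frame 85 x 244 mm, rim 30 mm above the table, and four pockets (nests) side by side along y, 59 mm apart. Each pocket is 69 mm (x) x 51 mm (y) with 8 mm walls; its yellow floor is a carrier plate, 3 mm below the rim when up and 8 mm below when down. Origin: underside centre
- nest0 (a point): reference point in nest 0 of the tester: where the centre of a board's underside lies once the board is fully home (a board rests 5 mm higher while its carrier is still up), 8 mm below the rim. x along the nest's long side, z up. Nest 0 is at the tester's -y end
- nest1 (a point): reference point in nest 1 of the tester: where the centre of a board's underside lies once the board is fully home (a board rests 5 mm higher while its carrier is still up), 8 mm below the rim. x along the nest's long side, z up. Nest 1 is next to nest 0
- nest2 (a point): reference point in nest 2 of the tester: where the centre of a board's underside lies once the board is fully home (a board rests 5 mm higher while its carrier is still up), 8 mm below the rim. x along the nest's long side, z up. Nest 2 is next to nest 3
- nest3 (a point): reference point in nest 3 of the tester: where the centre of a board's underside lies once the board is fully home (a board rests 5 mm higher while its carrier is still up), 8 mm below the rim. x along the nest's long side, z up. Nest 3 is at the tester's +y end
- carrier0 (a joint): travel of the yellow carrier plate of nest 0, in m: 0 up (as it starts), 0.005 fully down. It moves straight down when pushed with more than about 10 N, and stays where it is left (no spring; it does not come back up)
- carrier1 (a joint): travel of the yellow carrier plate of nest 1, in m: 0 up (as it starts), 0.005 fully down. It moves straight down when pushed with more than about 10 N, and stays where it is left (no spring; it does not come back up)
- carrier2 (a joint): travel of the yellow carrier plate of nest 2, in m: 0 up (as it starts), 0.005 fully down. It moves straight down when pushed with more than about 10 N, and stays where it is left (no spring; it does not come back up)
- carrier3 (a joint): travel of the yellow carrier plate of nest 3, in m: 0 up (as it starts), 0.005 fully down. It moves straight down when pushed with more than about 10 N, and stays where it is left (no spring; it does not come back up)
- boardA: repaired circuit board, loose, 60 g: blue board 64 x 46 x 5 mm with an aluminium heat sink 30 (x) x 26 (y) x 14 mm standing centred on it (total height 19 mm). Grip the heat sink across its 26 mm width (y). Origin: underside centre; x along the 64 mm side, z up. Fits any nest, either way round, 2.5 mm to spare per side. Three or four boards are present, flat on the table at first
- boardB: repaired circuit board, loose, 60 g: blue board 64 x 46 x 5 mm with an aluminium heat sink 30 (x) x 26 (y) x 14 mm standing centred on it (total height 19 mm). Grip the heat sink across its 26 mm width (y). Origin: underside centre; x along the 64 mm side, z up. Fits any nest, either way round, 2.5 mm to spare per side. Three or four boards are present, flat on the table at first
- boardC: repaired circuit board, loose, 60 g: blue board 64 x 46 x 5 mm with an aluminium heat sink 30 (x) x 26 (y) x 14 mm standing centred on it (total height 19 mm). Grip the heat sink across its 26 mm width (y). Origin: underside centre; x along the 64 mm side, z up. Fits any nest, either way round, 2.5 mm to spare per side. Three or four boards are present, flat on the table at first
- boardD: repaired circuit board, loose, 60 g: blue board 64 x 46 x 5 mm with an aluminium heat sink 30 (x) x 26 (y) x 14 mm standing centred on it (total height 19 mm). Grip the heat sink across its 26 mm width (y). Origin: underside centre; x along the 64 mm side, z up. Fits any nest, either way round, 2.5 mm to spare per side. Three or four boards are present, flat on the table at first
- key: key, loose, 50 g, 60 mm tall, starts upright in the stand. From the bottom: steel blade 14 (x) x 6 (y) x 20 mm, round collar 26 mm across and 4 mm thick, red grip plate 34 (x) x 12 (y) x 36 mm tall. Origin: centre of the blade's lower end; z up along the key, x along the blade's 14 mm side. It works either way round (half a turn)
- keystand: wooden key stand, fixed, 60 x 60 x 34 mm, with one slot 17 (x) x 9 (y) x 24 mm deep in the middle of its top. Origin: underside centre. The key's collar rests on its top
- keystand_hole0 (a point): centre of the mouth of the stand's slot, on its top face (34 mm above the table); x along the slot's long side, z up. The parked key's origin is 20 mm below it
- switchbox: key switch housing, fixed, grey box 90 x 90 x 30 mm with a red (off) and a green (on) dot; a steel cylinder knob, 46 mm across and 24 mm tall, stands in the middle of its top. Origin: underside centre
- slot (a point): centre of the key slot's mouth on top of the knob, on its turning axis (54 mm above the table). The slot is 16 (x) x 8 (y) x 22 mm deep; this frame turns with the knob, x along the slot's long side, z up. With the key fully in (collar on the knob) the key's origin is 20 mm below this point
- switch (a joint): angle of the cylinder knob in rad, growing clockwise seen from above: starts between 0 and 0.25 (off, red mark towards the red dot), stop at 1.4 (on). The key turns it after up to 0.2 rad of play; friction 0.08 N m, it stays where it is left
- multimeter: green and black multimeter 85 x 150 x 36 mm, bystander, leave alone. Origin: underside centre
- phone: dark red phone 72 x 146 x 9 mm, bystander, leave alone. Origin: underside centre
- fluxjar: flux jar 52 mm across, 60 mm tall, bystander, leave alone. Origin: underside centre
- driver: orange-handled screwdriver 170 mm long, bystander, leave alone. Origin: near its middle, on the table
Mind the look-alikes: they are no part of the job. Leave any yellow look-alike of the boardC alone. What is shaped like the boardA but yellow is not meant.

How it is judged:
By the outcome, as a careful person would: the job done as asked, in the order asked, and still so for the second after the job is handed in, with the robot touching nothing.
Of boardA, boardB, boardC, boardD only 3 to 4 are there at a start; the rules pass over those that are not, and their reading is None.
At some moment in a run one of boardA, boardB, boardC, boardD may be knocked a few centimetres aside while the robot is not near it.
It also fails if it takes over 208 s, if anything falls off the work surface, if the arm or the gripper's body presses on something with over 40 N, if the wrist force passes 120 N, or if a joint passes its speed limit or range.

## Robot

A 6-joint arm with a two-finger parallel gripper is mounted at the origin on the work surface. World frame = base frame: x ahead of the robot, y to its left, z up, the work surface at z = 0. Lengths are in mm, angles in rad, forces in N, time in s.
With the tool pointing down it reaches from about 150 to 775 mm from the base axis. Payload 6.1 kg.
Tool frame: the origin (TCP) lies at the very end of the fingers, on their centre line; the grasp point (between the pads) lies 19 mm behind it (grip_point_offset is the distance from the TCP to the grasp point, in mm); y points along the fingers, z is the direction in which the jaws open and shut, and the axes are right-handed (so a half turn about y gives the same grasp; the last joint's range is limited). The gripper opens to 85 mm and grips with 20 to 120 N. Pads are 22 mm wide; open, the fingers measure 114 mm over their backs; the gripper's body (76 mm by 85 mm) begins 54 mm behind the grasp point. The pads swing forward as they close: fully open they stand 13 mm farther back than shut.
Start: joints at [1.143, 0.126, -0.04, 1.405, 0, 1.571], TCP at [217.798, 477.674, 231.295] pointing down, gripper open.
Joint ranges: [-2.72, 2.72], [-0.95, 1.95], [-1.27, 1.35], [-1.78, 2.02], [-1.46, 1.47], [-3.14, 3.14]. Speed limits (rad/s): [2.39, 2.39, 3.01, 3.14, 3.14, 3.14].

## Interface

Orientations are given as a unit quaternion [w, x, y, z].
In Python, from station import move_ptp, servo_line, movej, command_gripper, dwell, inverse_kinematics, read_state, get_image, MotionError, hand_in, grip_point_offset gives the robot as it stands. Calls block until the motion is done:
- move_ptp(position, orientation): joint-space move of the TCP to a pose.
- servo_line(position, orientation=None, max_speed=150, f_stop=None): straight line of the TCP; orientation=None keeps the orientation; max_speed is the mean speed in mm/s. With f_stop (N) it stops when the force on the tool has changed by that much, and returns True; else False.
- movej(angles): joint-space move.
- command_gripper(opening): finger opening in mm; the grip force is fixed at half the most; returns when the fingers have stopped.
- dwell(seconds).
- inverse_kinematics(position, orientation): joint angles nearest the present ones, or None.
- read_state(): the state.
- get_image(name): name is "scene" or "side" or "wrist"; returns a dict with "frame" (384x512x3 uint8, blue, green, red), "fx", "fy", "cx", "cy" (pixels), "extrinsics" (4x4, takes a point from camera to world coordinates). Camera axes: x right, y down, z forward; pixel columns grow to the right and rows downward; lengths in mm; the calibration is good to about 2 mm. A picture is of the moment at which its call begins. There is no depth.
A pose or a line that the arm cannot do raises MotionError and nothing moves.
- hand_in(): hands the job in, once; it reports no verdict.
The state is a dict: "clock": time; "joints": joint angles; "joint_velocities": joint speeds; "effort": joint torques, N m; "tool_pos": TCP position; "tcp_rot": TCP orientation; "force": force on the tool from outside, world axes, zero at the start; "torque": the same for the moment, N m; "opening": finger opening in mm.
Only numpy, scipy, OpenCV 4.12 (cv2) and the standard library are available. Lean on these libraries where they do the work, as an engineer would, in place of code of your own. Each camera call takes 0.05 s, during which the arm holds its last target.

## Working session

There is one attempt and no reset: what is moved stays moved. The work goes in short steps, each a Python script; the robot and the scene stay as the last script left them, time stands still between calls to the robot, and variables do not carry over. Pictures are saved under pics/ and viewed, and the job is handed in when it is done.

```bash
ls; mkdir -p pics; python3 - <<'E'
from station import *
import cv2
for n in ["scene","side","wrist"]:
    d=get_image(n); cv2.imwrite(f"pics/{n}0.png",d["frame"]); print(n,d["fx"],d["cx"],d["cy"],d["extrinsics"])
print(read_state(), grip_point_offset)
E
```

```text
pics
scene 349.40927350647655 256.6450888056297 188.9339680069672 [[-8.78409559e-01  3.48574827e-01 -3.26943783e-01  8.15294008e+02]
 [ 4.77842333e-01  6.51995234e-01 -5.88701045e-01  5.86777036e+02]
 [ 7.95942401e-03 -6.73348205e-01 -7.39282654e-01  7.88086581e+02]
 [ 0.00000000e+00  0.00000000e+00  0.00000000e+00  1.00000000e+00]]
side 491.69332122125235 247.2757446915671 189.66642643204997 [[ 9.98300081e-01 -4.11347586e-02  4.12901927e-02  4.37677854e+02]
 [-5.80532655e-02 -7.64677204e-01  6.41793263e-01 -1.08155352e+03]
 [ 5.17365821e-03 -6.43099297e-01 -7.65765321e-01  1.37947528e+03]
 [ 0.00000000e+00  0.00000000e+00  0.00000000e+00  1.00000000e+00]]
wrist 289.3353674755296 259.2761854382681 186.81024408036996 [[ 4.15958307e-01  8.65798794e-01  2.78156674e-01  1.45628138e+02]
 [ 9.09383146e-01 -3.95688887e-01 -1.28267685e-01  5.11280394e+02]
 [-9.90502336e-04  3.06305000e-01 -9.51932910e-01  3.73236234e+02]
 [ 0.00000000e+00  0.00000000e+00  0.00000000e+00  1.00000000e+00]]
{'clock': 0.15, 'joints': array([ 1.14300236e+00,  1.26254156e-01, -4.03496699e-02,  1.40541776e+00,
        2.90425297e-05,  1.57079019e+00]), 'joint_velocities': array([ 1.31402084e-04, -1.12989159e-03,  2.06345652e-03,  8.47123416e-04,
        9.00223524e-05, -7.92990332e-04]), 'effort': array([ 2.26644173e-03, -4.36273992e+01,  3.53151619e+01,  1.34931030e-02,
        1.66363479e-04,  1.03779317e-05]), 'tool_pos': array([217.66607093, 477.40704647, 230.71275701]), 'tcp_rot': array([-0.6905718 ,  0.69141408, -0.15019718,  0.1499932 ]), 'force': array([-0.4904678 , -0.49132768,  0.41069024]), 'torque': array([ 0.01637452, -0.02862671,  0.07551926]), 'opening': 85.38912757632622} 18.700000000000003
```

View pics/scene0.png

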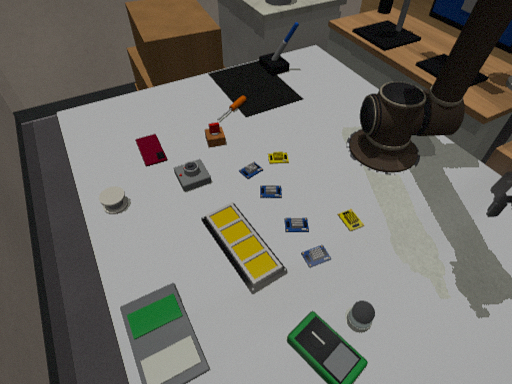

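View pics/side0.png

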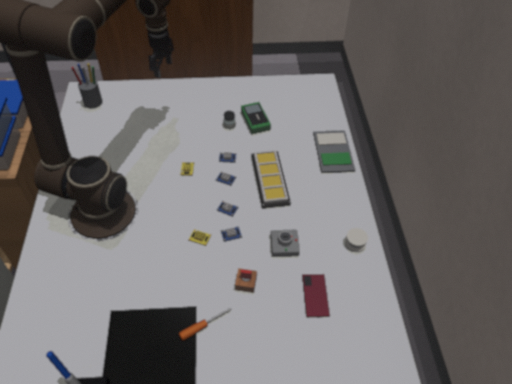

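View pics/wrist0.png

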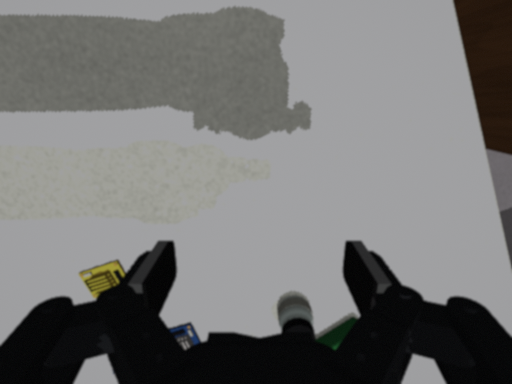

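The scene view shows four blue boards at (251,170), (271,191), (296,225) and (316,256). There are two yellow look-alikes at (278,157) and (350,219), which I'll leave alone. The tester is at (243,245), the switch at (192,174) and the key stand with the red key at (215,134). Next I'll get coarse positions by ray casting.

```bash
cat > h.py <<'E'
from station import *
import numpy as np, cv2
from scipy.spatial.transform import Rotation as R
def ray(d,uv,z):
    uv=np.atleast_2d(uv).astype(float)
    E=d["extrinsics"]; c=np.c_[(uv[:,0]-d["cx"])/d["fx"],(uv[:,1]-d["cy"])/d["fy"],np.ones(len(uv))]
    w=c@E[:3,:3].T; o=E[:3,3]
    return o+w*((z-o[2])/w[:,2])[:,None]
def proj(d,P):
    P=np.atleast_2d(P); E=d["extrinsics"]; c=(P-E[:3,3])@E[:3,:3]
    return np.c_[c[:,0]/c[:,2]*d["fx"]+d["cx"],c[:,1]/c[:,2]*d["fy"]+d["cy"]]
def mask(d,kind):
    h=cv2.cvtColor(d["frame"],cv2.COLOR_BGR2HSV)
    r={"blue":((100,110,40),(130,255,255)),"yellow":((18,120,80),(35,255,255)),"red":((0,150,60),(6,255,255)),"green":((50,120,60),(85,255,255))}[kind]
    m=cv2.inRange(h,*r)
    if kind=="red": m|=cv2.inRange(h,(174,150,60),(180,255,255))
    return m
def blobs(d,kind,amin=30):
    c,_=cv2.findContours(mask(d,kind),cv2.RETR_EXTERNAL,cv2.CHAIN_APPROX_NONE)
    return [x[:,0,:] for x in c if cv2.contourArea(x)>=amin]
def quat(phi):
    """tool down, jaw axis (tool z) along world angle phi"""
    z=np.array([np.cos(phi),np.sin(phi),0]); y=np.array([0,0,-1.]); x=np.cross(y,z)
    q=R.from_matrix(np.c_[x,y,z]).as_quat(); return np.array([q[3],q[0],q[1],q[2]])
def wrapjaw(phi,j6safe=None):
    return (phi+np.pi/2)%np.pi-np.pi/2
def rect(P):
    (c,s,a)=cv2.minAreaRect(P[:,:2].astype(np.float32)); 
    a=np.deg2rad(a)
    if s[0]<s[1]: s=s[::-1]; a+=np.pi/2
    return np.array(c),s,(a+np.pi/2)%np.pi-np.pi/2
E
python3 - <<'E'
from h import *
for n in ["scene","side"]:
    d={**get_image(n)}
    for k in ["blue","yellow","red","green"]:
        for b in blobs(d,k,20):
            u=b.mean(0); p=ray(d,b,5)
            if 100<p[:,0].mean()<900 and abs(p[:,1].mean())<700: 
                c,s,a=rect(p); print(n,k,u.round(),c.round(),np.round(s),round(a,2))
    print(n,"switch knob/stand/keytop", ray(d,[(192,171)] if n=="scene" else [(286,239)],54)[0].round(), ray(d,[(215,134)] if n=="scene" else [(246,280)],34)[0].round())
E
```

```text
scene blue [305. 223.] [412. 139.] [35. 13.] 1.08
scene blue [294. 227.] [447. 139.] [70. 39.] -1.22
scene blue [278. 190.] [413.  -2.] [33. 15.] 1.08
scene blue [268. 194.] [449.  -4.] [69. 34.] -1.29
scene blue [250. 173.] [ 450. -117.] [56. 45.] 0.21
scene yellow [260. 265.] [585. 195.] [69. 50.] 0.09
scene yellow [247. 248.] [590. 134.] [69. 50.] 0.08
scene yellow [235. 232.] [595.  74.] [69. 49.] 0.08
scene yellow [350. 219.] [292. 189.] [63. 47.] 1.49
scene yellow [224. 217.] [601.  13.] [69. 49.] 0.08
scene yellow [278. 158.] [ 339. -129.] [64. 52.] -0.41
scene red [214. 127.] [ 462. -373.] [53. 33.] 1.22
scene green [327. 349.] [559. 441.] [153.  87.] -1.3
scene green [153. 316.] [860. 194.] [111.  61.] 0.01
scene switch knob/stand/keytop [ 626. -152.   54.] [ 486. -303.   34.]
side yellow [200. 238.] [ 338. -130.] [55. 39.] -0.41
side yellow [274. 193.] [608.  51.] [62. 42.] 0.09
side yellow [271. 180.] [604. 111.] [62. 41.] 0.09
side yellow [268. 168.] [598. 171.] [62. 41.] 0.08
side yellow [187. 168.] [290. 187.] [53. 38.] 1.41
side yellow [266. 157.] [593. 231.] [60. 40.] 0.1
side green [336. 158.] [862. 209.] [100.  48.] -0.05
side switch knob/stand/keytop [ 623. -186.   54.] [ 485. -318.   34.]
```

```bash
cat >> h.py <<'E'
def toolT():
    s=read_state(); q=s["tcp_rot"]; T=np.eye(4); T[:3,:3]=R.from_quat([q[1],q[2],q[3],q[0]]).as_matrix(); T[:3,3]=s["tool_pos"]; return T
TC=np.load("tc.npy") if __import__("os").path.exists("tc.npy") else None
def look(pt,phi,h,uv=(259,120),K=(289.3,259.3,186.8),go=True):
    """place TCP at height h so pt projects at uv in wrist view"""
    q=quat(phi); Rt=R.from_quat([q[1],q[2],q[3],q[0]]).as_matrix()
    Rc=Rt@TC[:3,:3]; oc=Rt@TC[:3,3]   # camera centre rel. to tcp
    r=Rc@np.array([(uv[0]-K[1])/K[0],(uv[1]-K[2])/K[0],1]); lam=(pt[2]-(h+oc[2]))/r[2]
    t=np.array([pt[0],pt[1]])-oc[:2]-lam*r[:2]
    move_ptp([t[0],t[1],h],q)
    return get_image("wrist")
E
python3 - <<'E'
from h import *
d=get_image("wrist"); T=toolT(); TC=np.linalg.inv(T)@d["extrinsics"]; print(TC.round(3)); np.save("tc.npy",TC)
E
python3 - <<'E'
from h import *
for phi in (np.pi/2,-np.pi/2):
  for p in ([440,50,300],[450,-250,300],[620,-170,200],[600,100,200],[485,-310,200]):
    print(phi,p,inverse_kinematics(p,quat(phi)))
E
```

```text
[[ 1.0000e-03  9.5200e-01  3.0600e-01 -7.9617e+01]
 [-0.0000e+00 -3.0600e-01  9.5200e-01 -1.4254e+02]
 [ 1.0000e+00 -1.0000e-03 -0.0000e+00  7.5800e-01]
 [ 0.0000e+00  0.0000e+00  0.0000e+00  1.0000e+00]]
1.5707963267948966 [440, 50, 300] [ 0.11315098 -0.01947821 -0.04335411  1.54692043  0.          0.11315098]
1.5707963267948966 [450, -250, 300] [-0.5070985   0.11733395  0.10129707  1.55475945  0.         -0.5070985 ]
1.5707963267948966 [620, -170, 200] [-0.2676163   0.35487052  0.18422395  1.40014976  0.         -0.2676163 ]
1.5707963267948966 [600, 100, 200] [0.16514868 0.2863733  0.0907228  1.37514582 0.         0.16514868]
1.5707963267948966 [485, -310, 200] [-0.56872788  0.22328319  0.00920392  1.35671706  0.         -0.56872788]
-1.5707963267948966 [440, 50, 300] [ 0.11315098 -0.01947821 -0.04335411  1.54692043  0.         -3.02844167]
-1.5707963267948966 [450, -250, 300] [-0.5070985   0.11733395  0.10129707  1.55475945  0.          2.63449415]
-1.5707963267948966 [620, -170, 200] [-0.2676163   0.35487052  0.18422395  1.40014976  0.          2.87397635]
-1.5707963267948966 [600, 100, 200] [ 0.16514868  0.2863733   0.0907228   1.37514582  0.         -2.97644398]
-1.5707963267948966 [485, -310, 200] [-0.56872788  0.22328319  0.00920392  1.35671706  0.          2.57286477]
```

```bash
python3 - <<'E'
from h import *
d=look([450,30,5],np.pi/2,230,(259,150)); cv2.imwrite("pics/w1.png",d["frame"]); np.save("w1.npy",d,allow_pickle=True)
print(read_state()["tool_pos"])
d=look([550,-200,5],np.pi/2,230,(259,150)); cv2.imwrite("pics/w2.png",d["frame"]); np.save("w2.npy",d,allow_pickle=True)
print(read_state()["tool_pos"],read_state()["clock"])
E
```

```text
[460.94955464  30.31699846 229.97727131]
[ 560.79621901 -198.92173192  230.34865237] 3.2333
```

View pics/w1.png

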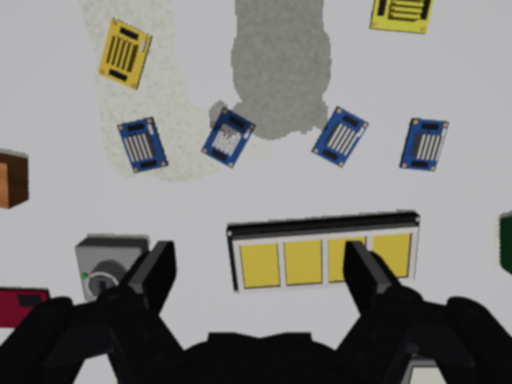

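View pics/w2.png

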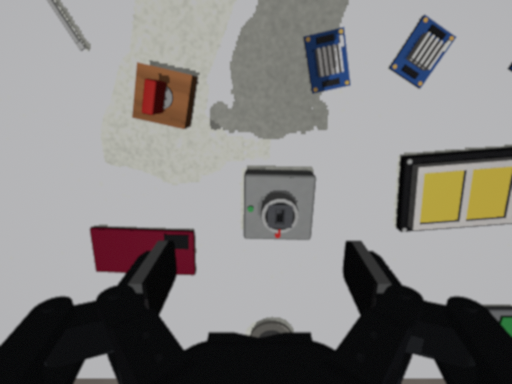

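Wrist picture 1 shows the boards at (143,144), (228,137), (340,136) and (424,144), the tester at (322,260) and the yellow look-alikes at (126,53) and (402,10). Picture 2 shows the stand with the key at (165,96), the knob at (280,213), and its red mark at (278,235). Next I'll take close, opposed views (phi ± half a turn) of the fixed parts to cancel the camera calibration error.

```bash
python3 - <<'E'
from h import *
tg={"tester":[600,123,27],"knob":[624,-168,54],"stand":[485,-311,34]}
out={}
for n,p in tg.items():
    for i,phi in enumerate((np.pi/2,-np.pi/2)):
        try: d=look(p,phi,150 if n!="tester" else 130,(259,120))
        except MotionError as e: print(n,phi,e); continue
        cv2.imwrite(f"pics/{n}_{i}.png",d["frame"]); d={**d}; out[n,i]=d
        if n=="tester":
            for b in blobs(d,"yellow",200):
                c,s,a=rect(ray(d,b,27)); print(n,i,b.mean(0).round(),c.round(1),np.round(s,1),round(a,3))
import pickle; pickle.dump(out,open("fix.pkl","wb")); print(read_state()["clock"])
E
python3 - <<'E'
import cv2,numpy as np
I=[cv2.imread(f"pics/{n}_{i}.png") for n in("tester","knob","stand") for i in(0,1)]
cv2.imwrite("pics/m.png",cv2.resize(np.vstack([np.hstack([x[:260] for x in I[k:k+2]]) for k in (0,2,4)]),(787,600)))
E
```

```text
tester 0 [151. 124.] [606.2  32. ] [67.3 49.2] 0.082
tester 0 [221. 118.] [601.2  91.1] [67.  49.4] 0.082
tester 0 [292. 112.] [596.4 150. ] [67.  49.2] 0.082
tester 0 [365. 106.] [591.6 209.5] [67.2 48.8] 0.082
tester 1 [158. 126.] [591.5 209.4] [67.3 49. ] 0.085
tester 1 [229. 120.] [596.3 150.3] [67.1 49.2] 0.082
tester 1 [300. 114.] [601.2  91.1] [67.3 49.1] 0.083
tester 1 [372. 108.] [606.1  31.6] [67.3 48.5] 0.086
17.7667
```

View pics/m.png

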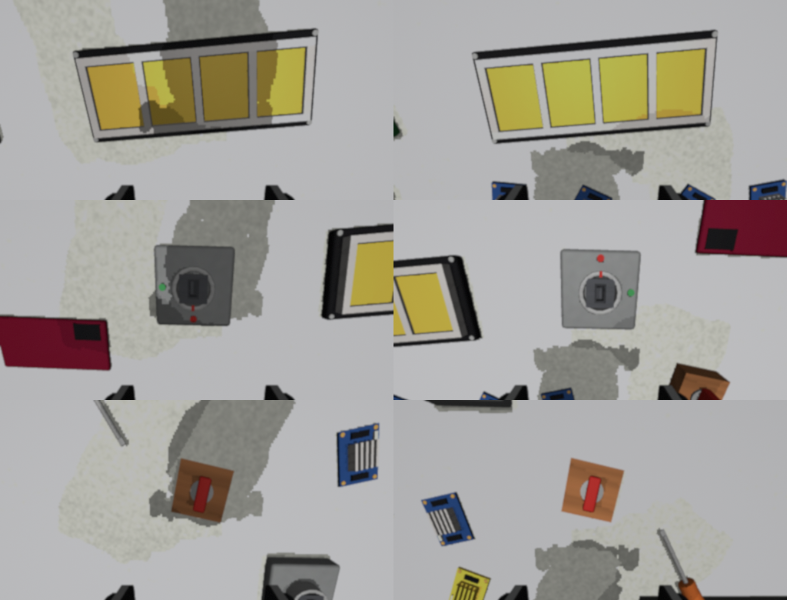

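```bash
python3 - <<'E'
from h import *
import pickle; o=pickle.load(open("fix.pkl","rb"))
t=[]
for n,z,p in(("knob",54,[624,-168,54]),("stand",74,[485,-311,74])):
    for i in (0,1):
        d=o[n,i]; c=proj(d,p)[0].round().astype(int); x,y=max(c[0]-50,0),max(c[1]-50,0)
        im=cv2.resize(d["frame"][y:y+100,x:x+100],(400,300*400//300),interpolation=cv2.INTER_CUBIC)
        t.append(im); print(n,i,"crop origin",x,y)
cv2.imwrite("pics/c.png",cv2.resize(np.vstack([np.hstack(t[:2]),np.hstack(t[2:])]),(600,600)))
for i in (0,1):
    d=o["stand",i]
    for b in blobs(d,"red",20):
        c,s,a=rect(ray(d,b,74)); print("key",i,b.mean(0).round(1),c.round(1),np.round(s,1),round(a,3))
E
```

```text
knob 0 crop origin 208 69
knob 1 crop origin 212 68
stand 0 crop origin 208 74
stand 1 crop origin 212 72
key 0 [262.4 122.3] [ 484.3 -308. ] [33.7 11.7] -0.219
key 1 [257.7 121.8] [ 485.  -307.9] [33.5 11.4] -0.228
```

View pics/c.png

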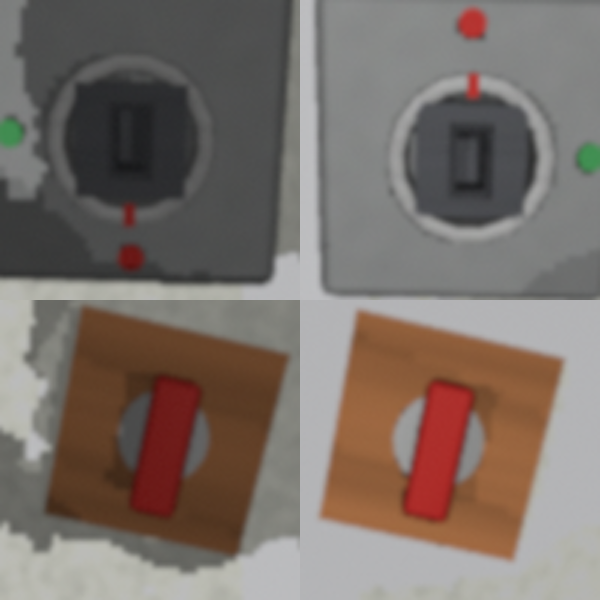

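```bash
python3 - <<'E'
from h import *
import pickle; o=pickle.load(open("fix.pkl","rb"))
for i in (0,1):
    d=o["knob",i]; c=proj(d,[624,-168,54])[0].round().astype(int); x,y=c[0]-50,c[1]-50
    g=cv2.cvtColor(d["frame"],cv2.COLOR_BGR2GRAY)[y:y+100,x:x+100]
    G=cv2.resize(g,None,fx=6,fy=6,interpolation=cv2.INTER_CUBIC)
    to=lambda p:(np.asarray(p,float)+.5)/6-.5+[x,y]
    h=cv2.HoughCircles(G,cv2.HOUGH_GRADIENT_ALT,1,50,param1=80,param2=.6,minRadius=100,maxRadius=190)
    if h is not None:
        for q in h[0][:3]: print(i,"circle",ray(d,to(q[:2]),54)[0].round(1), (q[2]/6*(d["extrinsics"][2,3]-54)/d["fx"]/.952).round(1))
    # slot
    cc=np.array([271,271]) if i==0 else np.array([342,318])
    for th in ((20,25,28,32,36) if i==0 else (30,38,45,52,58)):
        m=(G<th).astype(np.uint8); cs,_=cv2.findContours(m,cv2.RETR_EXTERNAL,cv2.CHAIN_APPROX_NONE)
        for q in cs:
            if 800<cv2.contourArea(q)<20000 and np.linalg.norm(q[:,0].mean(0)-cc)<60:
                r=rect(ray(d,to(q[:,0]),54)); print(i,th,to(q[:,0].mean(0)).round(1),r[0].round(1),np.round(r[1],1),round(r[2],3))
    hs=cv2.cvtColor(d["frame"],cv2.COLOR_BGR2HSV)
    for b in blobs(d,"red",3)+blobs(d,"green",3):
        if np.linalg.norm(b.mean(0)-c)<60: print(i,"dot",b.mean(0).round(1),ray(d,b.mean(0),30)[0].round(1),ray(d,b.mean(0),54)[0].round(1))
for i in (0,1):
    d=o["stand",i]; h=cv2.cvtColor(d["frame"],cv2.COLOR_BGR2HSV); m=cv2.inRange(h,(7,90,40),(17,220,255))|mask(d,"red")
    cs,_=cv2.findContours(m,cv2.RETR_EXTERNAL,cv2.CHAIN_APPROX_NONE)
    for q in cs:
        u=q[:,0]
        if cv2.contourArea(q)>1500 and abs(u[:,0].mean()-262)<60:
            r=rect(ray(d,u,34)); print("stand",i,u.mean(0).round(1),r[0].round(1),np.round(r[1],1),round(r[2],3))
E
```

```text
0 36 [250.8 115. ] [ 621.  -173.4] [18.4 10.8] -0.016
0 dot [251.3 154.5] [ 657.6 -174.3   30. ] [ 652.7 -173.7   54. ]
0 dot [250.5 140. ] [ 644.2 -174.9   30. ] [ 640.6 -174.2   54. ]
0 dot [210.7 112.9] [ 620.4 -209.8   30. ] [ 618.9 -205.9   54. ]
1 circle [ 622.  -173.4   54. ] 19.9
1 45 [271.  123.2] [ 620.4 -175.9] [16.8  7.4] -0.398
1 52 [270.  120.9] [ 621.4 -174. ] [16.8  9.7] -0.007
1 58 [269.8 121.1] [ 621.1 -173.8] [18.4 10.7] -0.009
1 dot [269.3  96.4] [ 640.2 -174.8   30. ] [ 640.5 -174.    54. ]
1 dot [268.9  75.5] [ 657.2 -174.3   30. ] [ 655.9 -173.6   54. ]
1 dot [308.3 120.2] [ 620.1 -209.6   30. ] [ 622.1 -205.6   54. ]
stand 0 [261.8 117. ] [ 484.6 -307.9] [59.2 59.1] 1.348
stand 1 [257.6 116.7] [ 484.6 -307.8] [58.7 58.7] 1.349
```

Fixed parts measured, with the opposed views agreeing to about 0.5 mm:
- **Nests 0–3:** (606.2,31.8), (601.2,91.1), (596.4,150.1) and (591.6,209.4), yaw 0.083.
- **Stand and key:** (484.6,-307.9), yaw -0.223.
- **Slot:** (621.1,-173.6), yaw about -0.015.

Next is a close look at each board.

```bash
cat >> h.py <<'E'
NEST=np.array([[606.15,31.8],[601.2,91.1],[596.35,150.1],[591.55,209.45]]); NY=0.083
def boards(d,z=5.,amin=600):
    m=mask(d,"blue"); m=cv2.morphologyEx(m,cv2.MORPH_CLOSE,np.ones((9,9),np.uint8)); m[250:]=0
    cs,_=cv2.findContours(m,cv2.RETR_EXTERNAL,cv2.CHAIN_APPROX_NONE); out=[]
    for q in cs:
        q=q[:,0]
        if cv2.contourArea(q)<amin or q[:,0].min()<=1 or q[:,0].max()>=510 or q[:,1].min()<=1 or q[:,1].max()>=248: continue
        c,s,a=rect(ray(d,q,z)); out.append((c,s,a,q.mean(0)))
    return out
E
python3 - <<'E'
from h import *
d=np.load("w1.npy",allow_pickle=True).item()
B=boards(d)
for b in B: print(b[0].round(1),np.round(b[1],1),round(b[2],3),b[3].round())
for k,b in enumerate(sorted(B,key=lambda b:b[0][1])):
    d=look([*b[0],5],np.pi/2,130); cv2.imwrite(f"pics/b{k}.png",d["frame"])
    for e in boards(d): print(k,e[0].round(1),np.round(e[1],1),round(e[2],3),e[3].round())
print(read_state()["clock"])
E
python3 - <<'E'
import cv2,numpy as np
cv2.imwrite("pics/bm.png",np.vstack([np.hstack([cv2.imread(f"pics/b{k}.png")[20:230,60:456] for k in r]) for r in((0,1),(2,3))]))
E
```

```text
[444.2 240.3] [61.4 44.8] -0.095 [420. 145.]
[ 444.3 -117.2] [61.4 44.4] 0.211 [145. 144.]
[435.2  -8.6] [61.1 43.1] -0.513 [227. 138.]
[434.4 132.8] [61.2 44.5] -0.474 [339. 136.]
0 [ 445.1 -118.2] [62. 44.] 0.211 [258. 119.]
0 [435.6  -9.2] [62.4 45.3] -0.516 [379. 108.]
1 [ 444.5 -117.3] [62.1 45.3] 0.213 [141. 127.]
1 [435.6  -8.8] [61.9 43.9] -0.517 [258. 118.]
1 [434.5 132.3] [62.3 45.5] -0.473 [411. 115.]
2 [462.    6.5] [62.6 44.7] -0.518 [124. 148.]
2 [444.2 240.7] [62.3 45.4] -0.1 [377. 130.]
2 [434.7 133. ] [62.3 43.9] -0.475 [259. 118.]
3 [444.4 241.4] [62.1 44.1] -0.102 [260. 118.]
3 [434.5 133.9] [62.4 44.9] -0.477 [140. 106.]
21.95
```

View pics/bm.png

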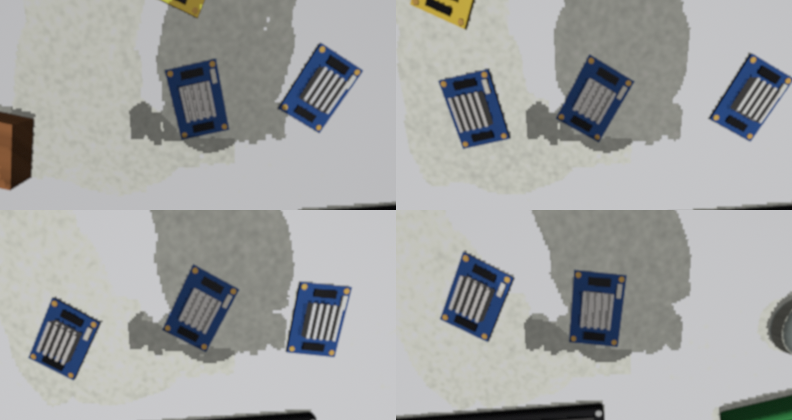

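The enlarged crops confirm four blue boards with light fins; the yellow part at the top edge of the first two tiles is a look-alike. Board 1 was knocked between the looks, from (435,-9) to (462,6), so I'll look again before each grasp. I'll load the first board now.

```bash
cat >> h.py <<'E'
def load(guess,k):
    d=look([*guess,5],np.pi/2,130)
    B=[b for b in boards(d) if np.linalg.norm(b[0]-guess)<70]
    b=min(B,key=lambda b:np.linalg.norm(b[0]-guess))
    if np.linalg.norm(b[0]-guess)>5:
        d=look([*b[0],5],np.pi/2,130); b=min(boards(d),key=lambda e:np.linalg.norm(e[0]-b[0]))
    c,yaw=b[0],b[2]; print("board",c.round(1),np.round(b[1],1),round(yaw,3))
    if not(58<b[1][0]<68 and 41<b[1][1]<49): print("bad size"); return False
    command_gripper(46)
    q=quat(yaw+np.pi/2)
    move_ptp([*c,60],q)
    if servo_line([*c,7.5],q,100,f_stop=8): print("contact on descent",read_state()["tool_pos"]); return False
    command_gripper(20); print("opening",read_state()["opening"],read_state()["tool_pos"].round(1))
    servo_line([*c,90],q,200)
    if not 23<read_state()["opening"]<30: print("lost"); return False
    n=NEST[k]; qn=quat(NY+np.pi/2)
    move_ptp([*n,90],qn); servo_line([*n,45],qn,150)
    hit=servo_line([*n,35],qn,40,f_stop=6); s=read_state(); print("insert hit",hit,s["tool_pos"].round(1),s["opening"])
    return True
def press(k,top=46):
    n=NEST[k]; qn=quat(NY+np.pi/2)
    servo_line([*n,70],qn,200); command_gripper(0)
    servo_line([*n,52],qn,150)
    z0=read_state()["force"][2]
    hit=servo_line([*n,40],qn,12,f_stop=28); s=read_state(); print("press",hit,s["tool_pos"].round(2),s["force"].round(1),z0.round(1))
    servo_line([*n,90],qn,200); command_gripper(46)
E
python3 - <<'E'
from h import *
print(load(np.array([445,-118.]),0), read_state()["clock"])
cv2.imwrite("pics/ins.png",get_image("wrist")["frame"])
E
```

```text
board [ 445.  -118.2] [62.1 44. ] 0.213
opening 23.963460422350682 [ 445.9 -118.4    8.7]
insert hit False [606.3  31.8  35.2] 23.96640549458681
True 27.5583
```

View pics/ins.png

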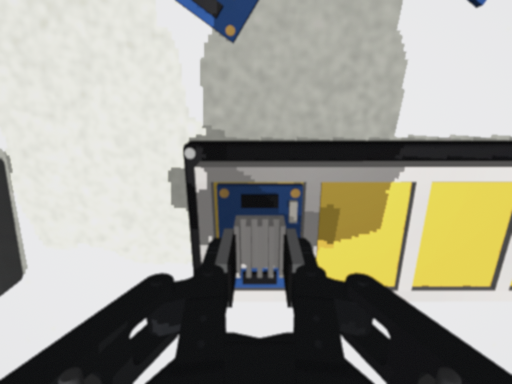

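The board sits inside the nest 0 opening, with its top edge at row 185 and yellow showing around it. Next I'll release it and press.

```bash
python3 - <<'E'
from h import *
command_gripper(34); press(0)
n=NEST[0]
d=look([600,120,27],np.pi/2,130); cv2.imwrite("pics/n0.png",d["frame"][:260])
for b in boards(d,27): print(b[0].round(1),np.round(b[1],1),b[2].round(3))
print(read_state()["clock"])
E
```

```text
press False [606.28  31.82  41.21] [-2.5 -0.   9.1] 0.3
[604.9  32.9] [63.2 46. ] 0.082
31.5
```

View pics/n0.png

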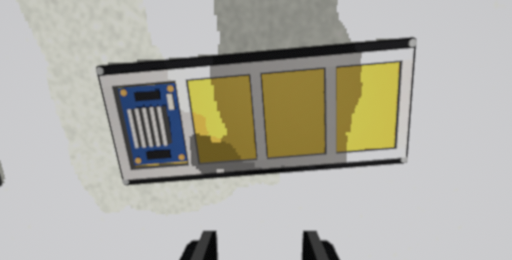

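The press ended at 41.2 with only 9 N, so it never met the stop. I'll press again with a deeper target until the force rises.

```bash
sed -i 's/servo_line(\[\*n,40\],qn,12,f_stop=28)/servo_line([*n,36],qn,12,f_stop=28)/' h.py; python3 - <<'E'
from h import *
press(0)
if load(np.array([462,6.5]),1): command_gripper(34); press(1)
print(read_state()["clock"])
E
```

```text
press True [606.1   31.78  41.01] [-2.3  0.4  5.2] 0.4
board [462.7   5.4] [62.1 43.9] -0.516
opening 24.270623076831143 [463.7   5.4   8.7]
insert hit False [601.3  91.1  35.3] 24.244351291610332
press True [601.26  91.13  41.01] [-1.3  0.5  4.7] -0.6
42.65
```

Both stopped hard at 41.0, which is fully home. I'll load the other two.

```bash
python3 - <<'E'
from h import *
for g,k in (([434.7,133],2),([444.4,241.2],3)):
    if load(np.array(g),k): command_gripper(34); press(k)
    else: break
d=look([600,120,27],np.pi/2,130); cv2.imwrite("pics/n1.png",d["frame"][:260])
for b in boards(d,27): print(b[0].round(1),np.round(b[1],1),b[2].round(3))
print(read_state()["clock"])
E
```

```text
board [434.8 133.1] [62.1 43.9] -0.48
opening 24.289195219756937 [435.7 133.3   8.6]
insert hit False [596.5 150.1  35.2] 24.13597469085342
press True [596.45 150.11  41.04] [-2.  -1.4  5.2] -0.3
board [444.3 241.4] [61.8 44. ] -0.101
opening 24.341601912655424 [445.1 241.8   8.7]
insert hit False [591.7 209.5  35.2] 23.829014741788438
press True [591.62 209.5   41.03] [-1.8 -0.3  5.3] -0.2
[604.9  33. ] [63.3 45.9] 0.081
[600.9  92.6] [62.2 44.9] 0.075
[596.6 151.7] [62.4 45.1] 0.069
[591.6 210.9] [63.3 46. ] 0.085
58.6667
```

View pics/n1.png

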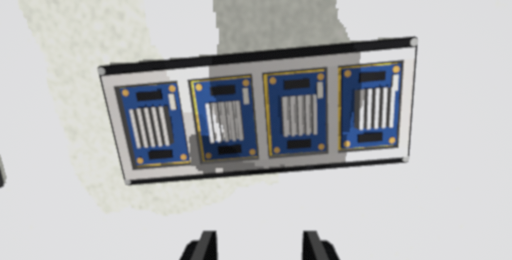

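All four boards are in their nests, level, and each pressed to the hard stop at 41.0. Before reaching for the key: the only tall red thing on a wooden stand is at (165,96) in picture 2. The other red object is the flat phone at (143,250). The crop above confirmed the key. I'll grasp it now and then look at how it is held.

```bash
python3 - <<'E'
from h import *
S=np.array([484.6,-307.85]); q=quat(-0.223+np.pi/2)
d=look([*S,74],np.pi/2,150)
for b in blobs(d,"red",60): 
    r=rect(ray(d,b,74)); print(r[0].round(1),np.round(r[1],1),round(r[2],3))
command_gripper(40); move_ptp([*S,110],q)
print(servo_line([*S,42],q,100,f_stop=8)); command_gripper(4)
s=read_state(); print(s["opening"],s["tool_pos"].round(1),s["force"].round(1),s["torque"].round(2))
servo_line([*S,66],q,30); servo_line([*S,130],q,150); s=read_state(); print(s["opening"],s["force"].round(1))
d=get_image("wrist"); cv2.imwrite("pics/key1.png",d["frame"]); np.save("key1.npy",d,allow_pickle=True)
T=toolT(); P=np.array([[0,0,0],[0,38-18,0],[0,38-16,0],[0,38,0.]])@T[:3,:3].T+T[:3,3]; print(proj(d,P).round(1)); np.save("keyT.npy",T)
E
```

```text
[ 484.4 -307.9] [33.3 11.8] -0.218
False
11.111628708100769 [ 485.2 -308.2   43. ] [-0.3  0.   4.3] [ 0.03 -0.04  0.02]
11.351457766723744 [ 0.3 -0.1 -0.8]
[[257.8 243.1]
 [258.  227.3]
 [258.  225.9]
 [258.1 215.6]]
```

View pics/key1.png

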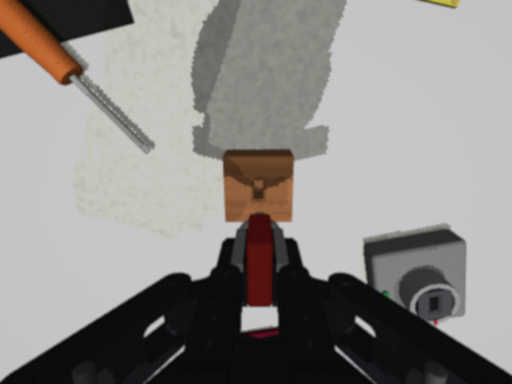

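```bash
python3 - <<'E'
from h import *
d=np.load("key1.npy",allow_pickle=True).item()
cv2.imwrite("pics/kc.png",cv2.resize(d["frame"][170:320,200:320],None,fx=5,fy=4,interpolation=cv2.INTER_CUBIC))
m=mask(d,"red")
for r in range(212,306,8):
    x=np.flatnonzero(m[r,200:320])+200; 
    if len(x): print(r,x.min(),x.max(),(x.min()+x.max())/2)
T=np.load("keyT.npy")
for p in ([-17,4-7,0],[-17,-40+7,0],[-17,0,-6],[-17,0,6],[17,-33,0]): print(p,proj(d,T[:3,:3]@np.array(p,float)+T[:3,3]).round(1))
E
```

```text
220 249 268 258.5
228 249 269 259.0
236 249 269 259.0
244 247 271 259.0
252 247 272 259.5
260 248 271 259.5
268 248 271 259.5
276 248 271 259.5
284 248 271 259.5
292 248 271 259.5
300 248 271 259.5
[-17, -3, 0] [[257.7 217.2]]
[-17, -33, 0] [[257.4 245.7]]
[-17, 0, -6] [[246.6 214.9]]
[-17, 0, 6] [[268.9 214.9]]
[17, -33, 0] [[257.6 310.8]]
```

View pics/kc.png

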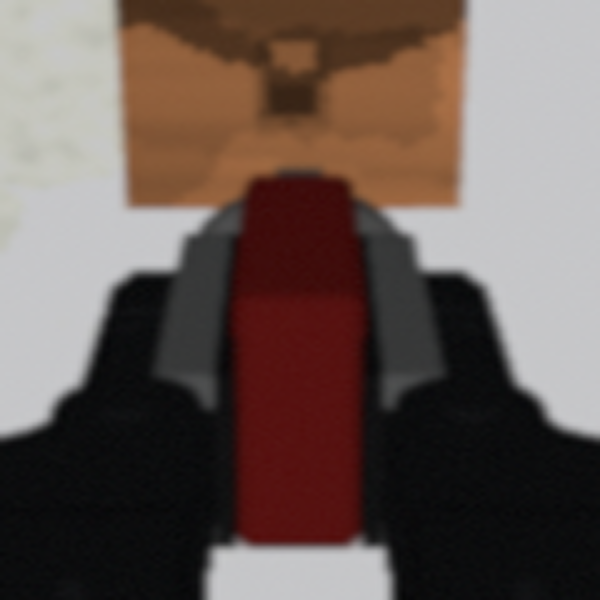

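The key is held straight; its red grip spans columns 248–271, centred at about 259.5 against an expected 257.6. That puts it about 0.6 mm off centre along the jaw axis and about 0.75 mm back in tool x. I'll compensate for this above the slot, correct for arm lag, and descend feeling for contact.

```bash
cat >> h.py <<'E'
def settle(p,q,n=2,sp=100):
    """line to p, then correct residual tracking error"""
    p=np.array(p,float); c=p.copy()
    for _ in range(n):
        servo_line(list(c),q,sp); dwell(0.3); e=p-read_state()["tool_pos"]; c=c+e
    return c,e
E
python3 - <<'E'
from h import *
SL=np.array([621.1,-173.6]); KO=np.array([-0.75,0.6]) # key offset in tool x,z
yaw=-0.015; q=quat(yaw+np.pi/2)
t=SL-KO
servo_line([*read_state()["tool_pos"][:2],140]); move_ptp([*t,130],q)
c,e=settle([*t,88],q); print("cmd",c.round(2),"err",e.round(2)); f0=read_state()["force"]
hit=servo_line([c[0],c[1],c[2]-25],q,15,f_stop=8); s=read_state(); print(hit,s["tool_pos"].round(2),(s["force"]-f0).round(1),s["opening"],s["clock"])
E
```

```text
cmd [ 621.86 -174.24   88.03] err [ 0.38 -0.1   0.69]
False [ 621.95 -174.28   63.21] [ 1.3  0.3 -0.4] 11.076976119738328 67.9583
```

The key slid in freely to 63.2. Next I'll push until the collar seats, then turn in steps.

```bash
python3 - <<'E'
from h import *
yaw=-0.015; s=read_state(); f0=s["force"]; p=s["tool_pos"]
hit=servo_line([621.9,-174.25,p[2]-3],quat(yaw+np.pi/2),8,f_stop=8); s=read_state(); print(hit,s["tool_pos"].round(2),(s["force"]-f0).round(1),s["opening"])
z=s["tool_pos"][2]; z=z+0.2
d=get_image("wrist"); cv2.imwrite("pics/in1.png",d["frame"])
SL=np.array([621.1,-173.6])
def tcp(y):  # key axis kept on slot axis
    return SL+[0.75*np.cos(y)+0.6*np.sin(y),0.75*np.sin(y)-0.6*np.cos(y)]
for a in np.arange(0.1,1.31,0.1):
    y=yaw-a; servo_line([*tcp(y),z],quat(y+np.pi/2),40); s=read_state()
    print(round(a,2),s["force"].round(1),s["torque"].round(3),s["joints"][5].round(3),s["tool_pos"].round(1))
    if abs(s["torque"][2])>0.6: break
print(s["clock"])
E
```

```text
True [ 621.94 -174.27   62.91] [-0.5  0.6  5.3] 11.133591818128643
0.1 [0.3 0.2 1.9] [-0.06  -0.029 -0.012] -0.161 [ 621.7 -174.4   63. ]
0.2 [-1.2 -2.4  1.5] [-0.428  0.212  0.031] -0.063 [ 621.5 -174.7   62.9]
0.3 [-0.9 -1.6 -0.1] [-0.457  0.245  0.014] 0.037 [ 621.5 -174.6   63. ]
0.4 [-0.1 -1.9  0.2] [-0.491  0.158 -0.006] 0.136 [ 621.4 -174.6   63. ]
0.5 [-0.1 -1.7 -0.7] [-0.45   0.078  0.014] 0.236 [ 621.5 -174.5   63. ]
0.6 [ 0.1 -2.  -0.7] [-0.364 -0.1   -0.004] 0.336 [ 621.4 -174.4   63. ]
0.7 [ 0.7 -1.4 -1.2] [-0.342 -0.279  0.038] 0.436 [ 621.4 -174.4   63. ]
0.8 [ 1.5 -1.3 -2.4] [-0.186 -0.43   0.003] 0.536 [ 621.4 -174.4   63. ]
0.9 [ 2.8 -0.9 -3.2] [-0.104 -0.696  0.05 ] 0.636 [ 621.4 -174.4   63.1]
1.0 [ 3.4  1.2 -3.8] [ 0.014 -0.889  0.023] 0.736 [ 621.3 -174.3   63.1]
1.1 [ 4.1 -0.6 -4.1] [ 0.155 -1.135  0.034] 0.836 [ 621.3 -174.3   63.2]
1.2 [ 5.8  1.5 -3.8] [ 0.2   -1.197  0.067] 0.937 [ 621.3 -174.2   63.2]
1.3 [ 5.6  1.5 -4.4] [ 0.173 -1.305  0.028] 1.037 [ 621.4 -174.2   63.2]
71.5
```

View pics/in1.png

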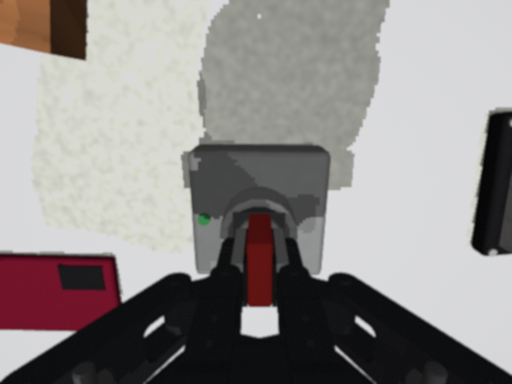

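```bash
python3 - <<'E'
from h import *
yaw=-0.015; SL=np.array([621.1,-173.6]); z=63.1
def tcp(y): return SL+[0.75*np.cos(y)+0.6*np.sin(y),0.75*np.sin(y)-0.6*np.cos(y)]
for a in np.arange(1.35,1.86,0.05):
    y=yaw-a; servo_line([*tcp(y),z],quat(y+np.pi/2),20); s=read_state()
    R6=s["joints"][0]-s["joints"][5]
    print(round(a,2),s["force"].round(1),s["torque"].round(3),"yaw",R6.round(3),s["effort"][5].round(3))
    if abs(s["torque"][2])>0.9 or abs(s["effort"][5])>0.9: break
print(s["clock"]); d=get_image("wrist"); cv2.imwrite("pics/turn.png",d["frame"])
E
```

```text
1.35 [ 5.9  0.6 -4.5] [ 0.117 -1.326  0.043] yaw -1.36 0.126
1.4 [ 5.9  0.9 -3.7] [ 1.370e-01 -1.406e+00 -1.000e-03] yaw -1.41 0.126
1.45 [ 6.8  0.7 -4.9] [ 0.126 -1.481  0.12 ] yaw -1.46 0.127
1.5 [ 6.4  0.6 -5.3] [ 0.148 -1.514  0.08 ] yaw -1.51 0.127
1.55 [ 6.5  0.1 -4.6] [ 0.123 -1.548  0.05 ] yaw -1.56 0.127
1.6 [ 7.8  0.4 -4.8] [ 0.093 -1.622  0.01 ] yaw -1.61 0.13
1.65 [ 7.7 -0.3 -6. ] [-0.04  -1.688  0.193] yaw -1.66 0.29
1.7 [ 8.2 -1.2 -5.6] [-0.162 -1.749  0.397] yaw -1.709 0.465
1.75 [ 7.8 -1.5 -6.3] [-0.21  -1.76   0.655] yaw -1.759 0.743
1.8 [ 8.1 -1.8 -6.4] [-0.549 -1.799  0.682] yaw -1.809 0.738
1.85 [ 8.4 -2.8 -6. ] [-0.626 -1.881  0.959] yaw -1.858 1.014
74.25
```

View pics/turn.png

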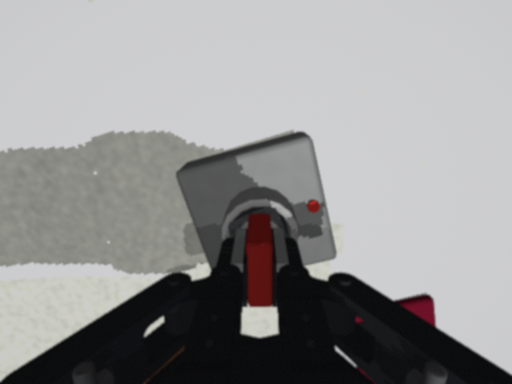

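The torque rose from a tool yaw of 1.63 rad, which is 1.4 plus 0.2 play, up to about 1 N m, so the switch is on its stop. I'll back off within the play, relieve the side load, and withdraw.

```bash
python3 - <<'E'
from h import *
yaw=-0.015; SL=np.array([621.1,-173.6]); z=63.1
t=np.array([621.2,-174.3]); 
for a,x in ((1.8,620.9),(1.75,621.2),(1.7,621.4),(1.65,621.5),(1.6,621.5),(1.56,621.5)):
    y=yaw-a; servo_line([x,-174.3,z],quat(y+np.pi/2),20); s=read_state()
    print(a,s["tool_pos"].round(2),s["force"].round(1),s["torque"].round(3),s["effort"][5].round(3))
    if abs(s["effort"][5])<0.1: break
E
```

```text
1.8 [ 621.82 -174.79   63.21] [ 6.7 -1.6 -4.2] [-0.512 -1.525  0.693] 0.641
1.75 [ 621.78 -174.53   63.22] [ 4.4 -0.7 -3.6] [-0.25  -1.21   0.601] 0.566
1.7 [ 621.73 -174.51   63.17] [ 5.  -1.8 -4.1] [-0.259 -1.13   0.384] 0.25
1.65 [ 621.72 -174.35   63.21] [ 4.1 -0.3 -4.5] [-0.112 -1.11   0.202] 0.11
1.6 [ 621.66 -174.2    63.23] [ 5.1  0.7 -3.5] [ 0.06  -1.16   0.096] -0.018
```

```bash
python3 - <<'E'
from h import *
yaw=-0.015; z=63.1
for a,x in ((1.55,621.9),(1.5,622.2),(1.48,622.5)):
    y=yaw-a; q=quat(y+np.pi/2); servo_line([x,-174.2,z],q,20); s=read_state()
    print(a,s["tool_pos"].round(2),s["force"].round(1),s["torque"].round(3),s["effort"][5].round(3))
    if abs(s["force"][0])<2: break
servo_line([x,-174.2,75],q,20); s=read_state(); print(s["tool_pos"].round(2),s["force"].round(1),s["torque"].round(3))
servo_line([x,-174.2,140],q,80); dwell(.3); s=read_state(); print(s["tool_pos"].round(2),s["force"].round(1),s["opening"],s["clock"])
d=get_image("wrist"); cv2.imwrite("pics/out.png",d["frame"]); d={**d}
m=mask(d,"red")
for r in range(212,306,12):
    xx=np.flatnonzero(m[r,230:290])+230; print(r,xx.min(),xx.max()) if len(xx) else 0
E
```

```text
1.55 [ 621.55 -174.07   63.16] [ 2.6  1.9 -1.6] [ 0.213 -0.574 -0.007] -0.074
1.5 [ 621.46 -174.18   63.05] [ 0.1  0.7 -0.4] [ 0.079 -0.004 -0.01 ] -0.088
[ 622.2  -174.21   75.01] [-0.5  0.3 -0.3] [0.014 0.014 0.026]
[ 622.05 -174.16  139.6 ] [ 0.1 -0.  -0.9] 11.259851514004154 78.0583
224 249 269
236 248 270
248 247 272
260 247 271
272 248 271
284 248 271
296 248 271
```

View pics/out.png

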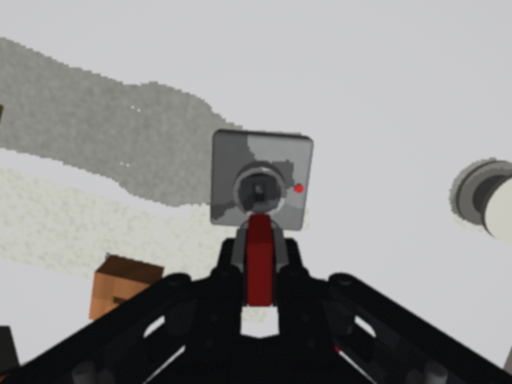

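The key came out and is still straight in the grip. Before parking it, I'll check the knob angle.

```bash
python3 - <<'E'
from h import *
d=look([621.1,-173.6,54],np.pi/2,150,(259,120)); c=proj(d,[621.1,-173.6,54])[0]
for k in("red","green"):
    for b in blobs(d,k,2):
        if np.linalg.norm(b.mean(0)-c)<60:
            p=ray(d,b.mean(0),54)[0]-[621.1,-173.6,54]; print(k,b.mean(0).round(1),p.round(1),np.arctan2(p[1],p[0]).round(3))
x,y=int(c[0]-45),int(c[1]-45); cv2.imwrite("pics/kn.png",cv2.resize(d["frame"][y:y+90,x:x+90],(540,540),interpolation=cv2.INTER_CUBIC))
E
```

```text
red [257.6 157.6] [31.2 -0.7  0. ] -0.022
red [234.8 123.3] [  2.9 -19.1   0. ] -1.419
green [217.9 116.5] [ -2.5 -32.5   0. ] -1.646
```

View pics/kn.png

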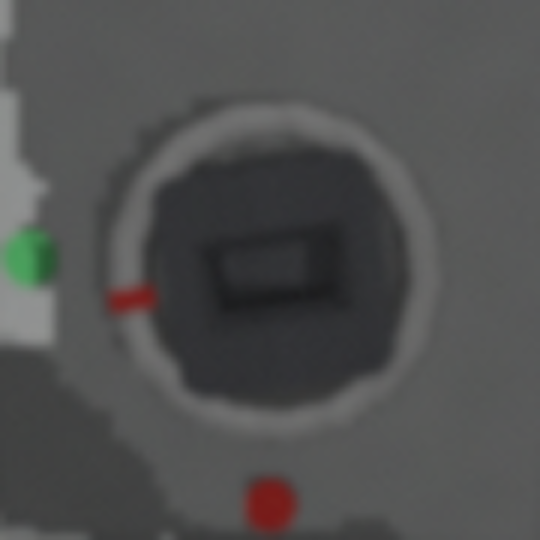

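The mark is now at -1.42 rad against the housing's -0.02, so the switch reads 1.40 (on). Next I'll return the key using the tool position recorded at the grasp.

```bash
python3 - <<'E'
from h import *
q=quat(-0.223+np.pi/2); t=[485.2,-308.2]
servo_line([*read_state()["tool_pos"][:2],150]); move_ptp([*t,130],q)
c,e=settle([*t,68],q); print(c.round(2),e.round(2)); f0=read_state()["force"]
hit=servo_line([c[0],c[1],c[2]-28],q,15,f_stop=7); s=read_state(); print(hit,s["tool_pos"].round(2),(s["force"]-f0).round(1))
E
```

```text
[ 485.22 -308.19   68.02] [ 0.28 -0.2   0.59]
True [ 485.15 -308.16   42.94] [-0.2 -0.3  5.1]
```

It seated at 42.9; at the grasp the tool was at 43.0. I'll release and run the final checks.

```bash
python3 - <<'E'
from h import *
q=quat(-0.223+np.pi/2)
command_gripper(30); servo_line([485.2,-308.2,120],q,80); command_gripper(60)
t=[]
for n,p,phi in (("stand",[484.6,-307.9,74],np.pi/2),("knob",[621.1,-173.6,54],-np.pi/2),("tester",[600,120,27],-np.pi/2)):
    d=look(p,phi,140); t.append(d["frame"][:250]); cv2.imwrite(f"pics/fin_{n}.png",d["frame"])
    if n=="stand":
        for b in blobs(d,"red",60): r=rect(ray(d,b,74)); print("key",r[0].round(1),np.round(r[1],1),round(r[2],3))
    elif n=="knob":
        for k in("red","green"):
            for b in blobs(d,k,2):
                v=ray(d,b.mean(0),54)[0]-[621.1,-173.6,54]
                if np.linalg.norm(v)<45: print(k,v.round(1),np.arctan2(v[1],v[0]).round(3))
    else:
        for z in (27,):
            for b in boards(d,z): print("board",b[0].round(1),np.round(b[1],1),b[2].round(3))
move_ptp([400,100,300],quat(np.pi/2)); s=get_image("scene")["frame"]; cv2.imwrite("pics/fin_scene.png",s)
cv2.imwrite("pics/fin.png",cv2.resize(np.vstack([np.hstack(t[:2]),np.hstack([t[2],s[60:310]])]),(800,390)))
print(read_state()["clock"])
E
```

```text
key [ 484.7 -307.1] [33.3 11.7] -0.219
red [  2.9 -18.8   0. ] -1.418
red [34.4 -0.6  0. ] -0.019
green [  0.8 -32.4   0. ] -1.547
board [591.5 210.8] [63.3 46.3] 0.077
board [596.4 151.8] [62.6 45.4] 0.076
board [600.8  92.9] [62.6 44.5] 0.082
board [604.8  33. ] [62.8 45.9] 0.08
96.4083
```

View pics/fin.png

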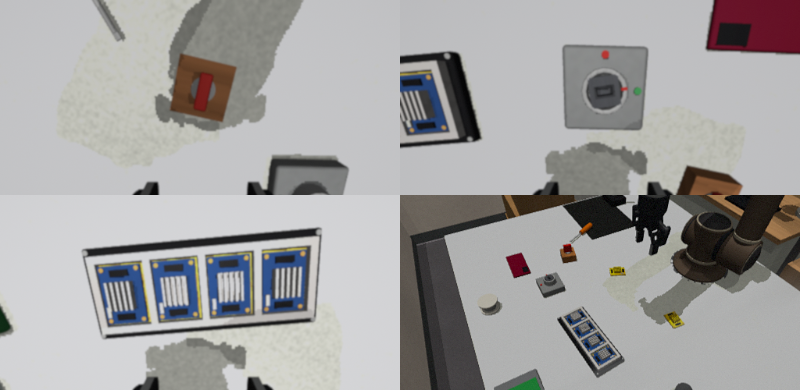

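The final views show four boards in four nests, the knob mark at the green side, the key upright in its stand, and the bystanders and yellow look-alikes in place. I'm handing in.

```bash
python3 -c "
from station import *
print(hand_in())"
```

```text
the job is handed in; nothing more can be done
None
```

I loaded all four blue boards into nests 0–3 and pressed each to its hard stop. I then inserted the key fully, turned it clockwise to the stop and put it back in its stand. I handed the job in with about 96 s on the robot's clock; `hand_in()` gives no verdict.

**Last checks:**
- **Boards:** every press ended in a hard stop at tool height 41.0 mm, which is the fully-down height. Nest 0 needed a second press because the first ended at 9 N without meeting the stop. One board was knocked aside early on, so I re-measured it before picking it up.
- **Switch:** the knob mark measured -1.42 rad against the housing's -0.02, so about 1.40 rad, which is on. It read the same after I parked the key.
- **Key:** the collar met the stand at tool height 42.9 mm; it was at 43.0 mm when I first gripped it.
- **Bystanders:** the last pictures show the phone, the flux jar, the screwdriver and both yellow look-alikes in place. The multimeter was mostly out of frame in the last pictures; the arm never went near it.

**Small disagreements:** the boards sit 1–2 mm off the measured nest centres, and the key sits 0.8 mm from where it started. Both are within the fits' play.

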